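# Check a painted relief under the loupe

### The job

Lay the clay plaque with the raised robed figure flat in the empty, felt-lined compartment of the inspection tray, with the figure's head towards the gauge post, and let go of it. Then take the loupe from its rest and hold it still and level with the lens centred over the plaque, the lens at the height of the brass pointer on the gauge post, touching nothing else; finish while still holding it there. Do not let the plaque or the loupe fall, and leave everything else where it is.

Things in the scene. Friction and masses are not known exactly. Their poses are not given: they have to be found in the camera images.
- plaque: The part to inspect: loose clay rectangle 70 x 46 x 8 mm, about 90 g, with a raised robed figure; starts flat on the table, relief up. Origin: centre of the underside; x along its length towards the figure's head, z up. The dark robe is straight-sided, 42 mm long (x -25 to 17 mm), 24 mm wide (y), from 8 to 24 mm above the underside: grip it across y. The head is a 19 mm ball at x = 24 mm.
- plaque_head (a point): Centre of the figure's head on the plaque: 24 mm along the plaque's x from its origin, 14.5 mm above its underside.
- tray: Fixed pale wooden inspection tray, 92 (x) by 186 mm (y); origin: centre of its underside, on the table. Three compartments side by side, centres at y = -60, 0, +60 mm, each 80 (x) by 54 mm (y) inside; floor 5 mm, walls 6 mm thick, tops 14 mm above the table. Two hold flat test tiles. The steel gauge post, 10 mm thick, stands at x = +110 mm, y = 0 beyond the +x edge, top 190 mm above the table.
- felt: Thin grey felt, 78 x 52 x 1.5 mm, fixed on the floor of the empty compartment (which of the three varies). Origin: centre of its underside, 5 mm above the table; axes as the tray's: +x is lengthwise, towards the end where the gauge post stands. The laid plaque's underside is 1.5 mm above this origin.
- pointer: Fixed brass collar (20 mm across, 14 mm high) on the gauge post, with a flat bar pointing back (-x) towards the tray. Origin: on the post's axis at the height of the bar's mid-line: this height (100 to 155 mm above the table, different each time) is the marked height for the lens centre.
- pointer_tip (a point): Tip of the brass pointer, 39 mm from the post's axis towards the tray, at the marked height.
- loupe: Loose reading lens, about 120 g, lying level on its rest: dark metal rim 64 mm across, 14 mm thick, round a clear lens, and a straight black handle 16 mm wide, 14 mm high. Origin: under the lens centre, at the underside; +x points from handle to lens, z up; the handle runs from x = -30 to -148 mm.
- loupe_lens (a point): Centre of the lens, 7 mm above the loupe's underside: this is the point to bring to the pointer's height over the plaque.
- loupe_grip (a point): Middle of the free stretch of the handle, 75 mm behind the lens centre (x = -75 mm), 7 mm above the underside, within about 20 mm of the loupe's centre of mass. At the start it is 37 mm above the table with free space below it down to the rest's base.
- rest: Fixed dark wooden rest of the loupe. Base 190 x 56 mm, 8 mm high; on it two blocks with tops 30 mm above the table, one under the rim (x from -20 to 20 mm), one under the handle's end (x from -144 to -126 mm); between them the handle is free. Origin: on the table, under the lens centre; x from handle to lens.
- tile0: Loose flat test tile 70 x 46 x 7 mm with three painted patches, lying in a tray compartment. To be left alone. Origin: centre of the underside.
- tile1: Another such test tile in another compartment. To be left alone.
- figure_a: Standing painted clay figurine of a robed old man, 155 mm tall, 80 mm across. To be left alone. Origin: centre of its foot.
- figure_b: A like figurine, 170 mm tall, 90 mm across. To be left alone. Origin: centre of its foot.
- medallion: Loose round clay medallion, 50 mm across, 14 mm high. To be left alone. Origin: centre of the underside.
- jar: Small jar with black lid, 52 mm across, 60 mm tall. To be left alone. Origin: centre of the underside.
- dish: White saucer, 72 mm across, 14 mm high. To be left alone. Origin: centre of the underside.
- brush: Artist's paint brush with brass ferrule, 168 mm long, 12 mm thick, lying on the table. To be left alone. Origin: on its underside; the handle runs 100 mm towards -x, the tip lies at x = 68 mm.
Not all that is in view belongs to the job. Leave any purple or white look-alike of the plaque alone.

How it is judged (in metres and radians):
On the way, in this order (a step that is already met when the one before it is completed fails the run):
1. the plaque lies flat in the felt-lined compartment, head towards the gauge post, released (x of plaque in the frame of felt between -0.012 and 0.012 m and y of plaque in the frame of felt between -0.01 and 0.01 m and z of plaque in the frame of felt below 0.005 m and angle between plaque's own z axis and vertical below 0.08 rad and x of plaque_head in the frame of felt above 0.008 m and contact force between the fingers and plaque below 0.05 N and linear speed of plaque below 0.03 m/s), for 0.2 s.
2. the loupe is lifted clear of its rest in the fingers (contact force between the fingers and loupe above 1 N and contact force between loupe and rest below 0.05 N and contact force between loupe and tray below 0.05 N and contact force between loupe and pointer below 0.05 N and contact force between loupe and plaque below 0.05 N and height (world z) of loupe_lens above 0.055 m), for 0.2 s.
At the end, for the whole second after the job is handed in: Plaque flat on the felt (within 12 mm lengthwise, 10 mm across; tilt < 0.08 rad), head to the post, released, at rest. Loupe in the fingers only, still, lens centre within 15 mm (level) of the plaque's centre and 8 mm of the pointer's height, tilt < 0.14 rad (all of step 1 and contact force between the fingers and loupe above 1 N and contact force between loupe and rest below 0.05 N and contact force between loupe and tray below 0.05 N and contact force between loupe and pointer below 0.05 N and contact force between loupe and plaque below 0.05 N and horizontal distance between loupe_lens and plaque below 0.015 m and z of loupe_lens in the frame of pointer between -0.008 and 0.008 m and angle between loupe's own z axis and vertical below 0.14 rad and linear speed of loupe below 0.03 m/s and angular speed of loupe below 0.3 rad/s); the arm keeps its last pose, push and grip.
It fails at once if the plaque is let fall (linear speed of plaque above 0.5 m/s and contact force between the fingers and plaque below 0.05 N).
It fails at once if the loupe is let fall (linear speed of loupe above 0.5 m/s and contact force between the fingers and loupe below 0.05 N).
It fails at once if a bystander is pushed more than 30 mm (distance of any of tile0, tile1, figure_a, figure_b, medallion, jar, dish, brush from where it was at the start of the episode above 0.03 m).
It also fails if it takes over 61 s, if anything falls off the work surface, if the arm or the gripper's body presses on something with over 40 N, if the wrist force passes 120 N, or if a joint passes its speed limit or range.

### The arm

A 7-joint arm with a two-finger parallel gripper is mounted at the origin on the work surface. World frame = base frame: x ahead of the robot, y to its left, z up, the work surface at z = 0. Lengths are in mm, angles in rad, forces in N, time in s.
With the tool pointing down it reaches from about 400 to 875 mm from the base axis. Payload 6.5 kg.
Tool frame: the origin (TCP) lies on the centre line of the jaws, within the pads' length; the fingertips stand 19 mm ahead of it and the grasp point (between the pads) is the TCP; z points along the fingers, y is the direction in which the jaws open and shut (so a half turn about z gives the same grasp; the last joint's range is limited). The gripper opens to 85 mm and grips with 20 to 120 N. Pads are 22 mm wide; open, the fingers measure 114 mm over their backs; the gripper's body (76 mm by 85 mm) begins 54 mm behind the grasp point. The pads swing forward as they close: fully open they stand 13 mm farther back than shut.
Start: joints at [-1.174, 0.536, -0.004, 1.538, 0.003, 1.067, -0.071], TCP at [290.19, 581.618, 250.29] pointing down, gripper open.
Joint ranges: [-2.7, 2.7], [-0.37, 2.16], [-1.27, 1.26], [0.24, 2.4], [-1.31, 4.45], [0.19, 1.91], [-2.76, 2.76]. Speed limits (rad/s): [2.39, 2.39, 3.14, 3.14, 3.14, 3.14, 3.14].

### API

Orientations are given as a unit quaternion [x, y, z, w].
In Python, from workcell import ctrl gives the robot as it stands.
- The arm moves only by the tool move_arm, never from a script. Its argument "moves" is a list of rows, each an object of numbers: "tx", "ty", "tz": the shift along the world's x, y, z in mm; "yaw": the turn about the world's z in degrees. A call has exactly 10 rows; each row shifts and turns the pose as measured when the row begins; what a row does not reach is not made up. A row lasts 1/12 s, in which the tool goes at most 41.7 mm and 7.16 degrees, less where a joint would pass 70% of its speed; a pose out of reach is approached as far as the arm can. A call is refused whole if a number of a shift passes 41.7 or a number of a turn 7.16, either way. A call with a gripper value outside its range is refused whole. "grip" is the opening, from 0 (shut) to 1 (fully open), set as the call begins (left out, the last holds). The fingers move at their own pace and stop on an object; the grip force is fixed at half the most. Time passes only in rows, so rows that do not move let the fingers close, or fill a call up. It gives the time, the measured TCP pose, the force and the opening at its end, in the units of the state.
- ctrl.observe(): the state, without advancing time (a new reading comes with each control period).
- ctrl.read_camera(name): name is "side" or "top"; returns a dict with "pixels" (400x640x3 uint8, red, green, blue), "fov_y" (degrees; the focal length in pixels is half the picture's height over the tangent of half this angle, whatever the lens; pixels are square), "cx", "cy" (the principal point, pixels), "origin" and "orientation" of the camera in the world. Camera axes: x right, y down, z forward; pixel columns grow to the right and rows downward; lengths in mm; the calibration is good to about 2 mm. A picture is of the moment at which its call begins. There is no depth.
- ctrl.hand_in(): hands the job in, once; it reports no verdict.
The state is a dict: "time_s": time; "q": joint angles; "qd": joint speeds; "tau": joint torques, N m; "position": TCP position; "tool_rot": TCP orientation; "contact_force": force on the tool from outside, world axes, zero at the start; "torque": the same for the moment, N m; "width": finger opening in mm.
Only numpy, scipy, OpenCV 4.12 (cv2) and the standard library are available. Lean on these libraries where they do the work, as an engineer would, in place of code of your own. Each camera call takes 0.05 s, during which the arm holds its last target.

## Working session

There is one attempt and no reset: what is moved stays moved. The work goes in short steps, Python scripts to look and compute and a tool call to move; the robot and the scene stay as the last step left them, time stands still between calls to the robot, and variables do not carry over. Pictures are saved under pics/ and viewed, and the job is handed in when it is done.

Besides the shell and the picture viewer there is one more tool, called after "Request:" as a command line: name --argument value ..., lists and objects as JSON in quotes. move_arm: Moves the arm, as the interface text tells. Its arguments: {"type":"object","properties":{"moves":{"type":"array","items":{"type":"object","properties":{"tx":{"type":"number"},"ty":{"type":"number"},"tz":{"type":"number"},"yaw":{"type":"number"}}}},"grip":{"type":"number"}},"required":["moves"]}

```bash
ls; mkdir -p pics; python3 - <<'E'
from workcell import ctrl
import cv2
print({k:v for k,v in ctrl.observe().items()})
for n in("side","top"):
    d=ctrl.read_camera(n); cv2.imwrite(f"pics/{n}0.png",cv2.cvtColor(d.pop("pixels"),cv2.COLOR_RGB2BGR)); print(n,d)
E
```

```text
pics
{'time_s': 0.0, 'q': array([-1.17422646,  0.53717849, -0.00441863,  1.53889573,  0.00258867,
        1.06729027, -0.07122014]), 'qd': array([-0.00133369,  0.00011652,  0.0012223 , -0.0001245 , -0.00094584,
        0.00102127,  0.00113689]), 'tau': array([-2.47850380e-05, -5.83404207e+01,  1.04809754e+00, -2.59104341e+01,
        1.22193279e-02,  9.47251450e-03,  1.03941346e-06]), 'position': array([289.92903223, 581.07489182, 249.39644577]), 'tool_rot': array([ 2.29311476e-01,  9.73352694e-01, -8.72096268e-04, -1.38782568e-04]), 'contact_force': array([-0.20502181, -0.55725809,  0.1722375 ]), 'torque': array([ 0.0105176 , -0.05385873, -0.05237882]), 'width': 85.83820302890366}
side {'fov_y': 45.868403225215395, 'cx': 321.90802289099753, 'cy': 192.39888000031686, 'origin': array([ 301.42978891,  832.56578279, 1050.68404832]), 'orientation': array([-0.13729186,  0.91747809, -0.37037025,  0.04701886])}
top {'fov_y': 45.55252371503221, 'cx': 313.1579702137633, 'cy': 200.53202679285988, 'origin': array([ 377.55093431,  -28.09380807, 1619.34453241]), 'orientation': array([-0.70343246,  0.70909308, -0.02708704,  0.0404485 ])}
```

View pics/side0.png

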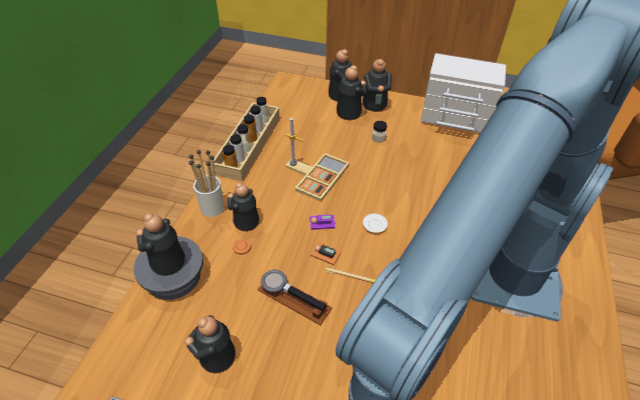

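View pics/top0.png

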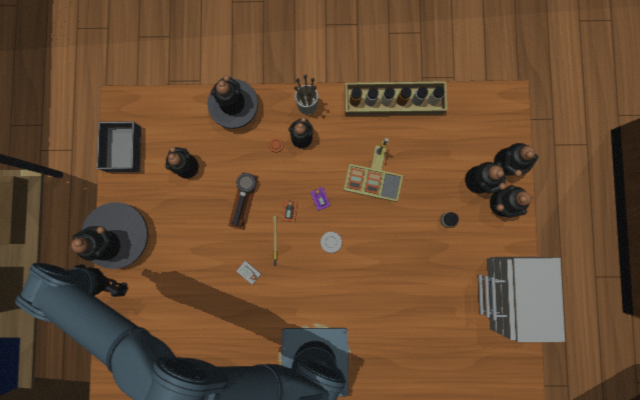

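The side view shows the plaque at about (326,253), the purple decoy at (322,221), the loupe from (275,282) to (325,305), the tray at (322,176) with its grey empty compartment near (332,163), and the post at (293,145). In the top view the plaque is at (290,210), the loupe at (245,185), and the felt at (391,186). The white decoy is at (248,272).

```bash
cat > h.py <<'E'
import numpy as np, cv2
from scipy.spatial.transform import Rotation as R
from workcell import ctrl
def cam(n,save=None):
    d=ctrl.read_camera(n); d['f']=200/np.tan(np.radians(d['fov_y']/2)); d['R']=R.from_quat(d['orientation']).as_matrix()
    if save: cv2.imwrite(save,cv2.cvtColor(d['pixels'],cv2.COLOR_RGB2BGR))
    return d
def ray(d,u,v):
    r=d['R']@np.array([(u-d['cx'])/d['f'],(v-d['cy'])/d['f'],1]); return d['origin'],r/np.linalg.norm(r)
def plane(d,u,v,z):
    o,r=ray(d,u,v); return o+r*(z-o[2])/r[2]
def tri(d1,p1,d2,p2):
    o1,r1=ray(d1,*p1);o2,r2=ray(d2,*p2)
    s=np.linalg.lstsq(np.c_[r1,-r2],o2-o1,rcond=None)[0]
    a=o1+s[0]*r1;b=o2+s[1]*r2; return (a+b)/2,np.linalg.norm(a-b)
def proj(d,p):
    c=d['R'].T@(np.array(p)-d['origin']); return c[:2]/c[2]*d['f']+[d['cx'],d['cy']]
def crop(d,u0,v0,u1,v1,k,fn):
    c=cv2.cvtColor(d['pixels'][v0:v1,u0:u1],cv2.COLOR_RGB2BGR)
    cv2.imwrite(fn,cv2.resize(c,None,fx=k,fy=k,interpolation=cv2.INTER_CUBIC))
E
python3 - <<'E'
from h import *
s=cam("side"); t=cam("top")
crop(s,250,110,370,210,6,"pics/s_tray.png"); crop(s,250,210,370,330,5,"pics/s_pl.png")
crop(t,220,120,420,240,4,"pics/t_all.png")
E
```

```text
(no output)
```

View pics/s_tray.png

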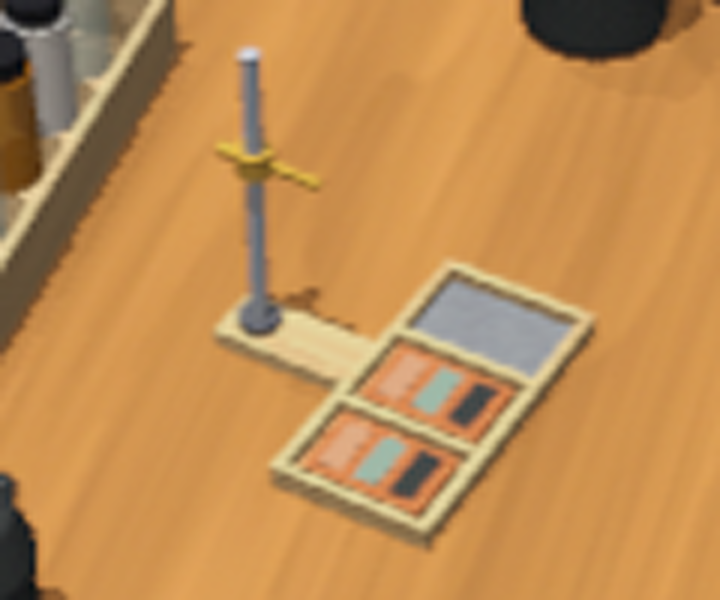

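View pics/s_pl.png

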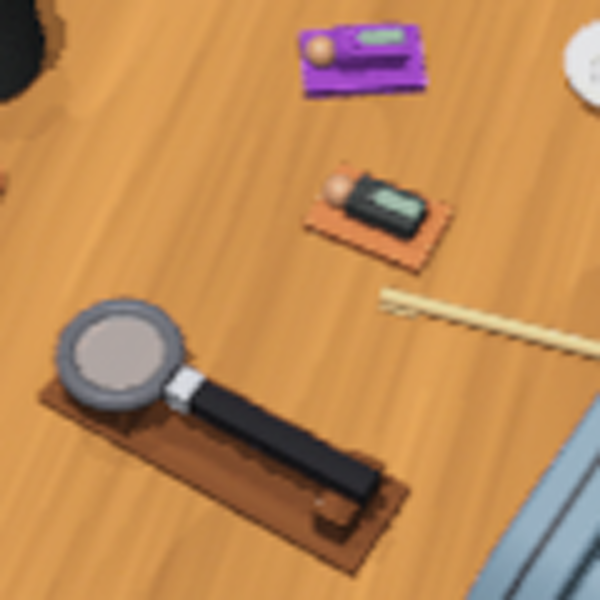

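View pics/t_all.png

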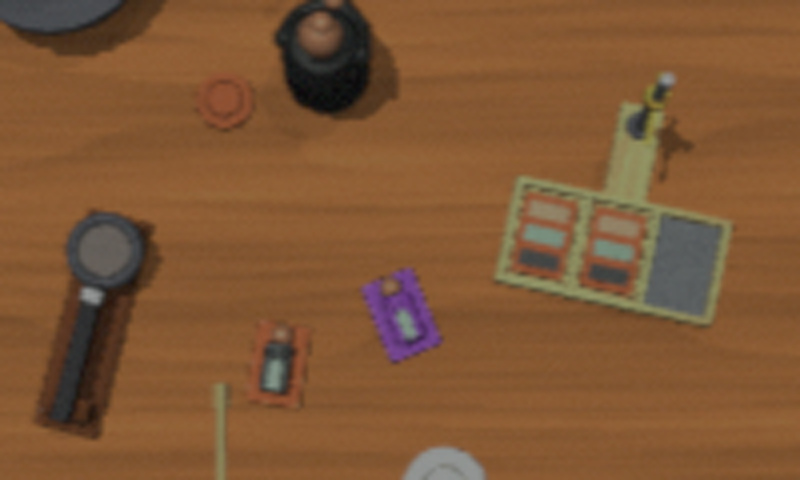

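The crops show the tray with its felt compartment at the −y end. The robed figure's head points up and left in the side view, away from the robot. Next I measure with masks, plus a few picked points.

```bash
python3 - <<'E'
from h import *
s=cam("side"); t=cam("top")
def big(m):
    c,_=cv2.findContours(m.astype(np.uint8),cv2.RETR_EXTERNAL,cv2.CHAIN_APPROX_NONE); return max(c,key=cv2.contourArea)
def msk(d,box,fn):
    u0,v0,u1,v1=box; hsv=cv2.cvtColor(d['pixels'],cv2.COLOR_RGB2HSV).astype(int)
    m=np.zeros(hsv.shape[:2],bool); m[v0:v1,u0:u1]=fn(hsv[...,0],hsv[...,1],hsv[...,2])[v0:v1,u0:u1]; return m
def cen(m): 
    v,u=np.nonzero(m); return np.array([u.mean(),v.mean()]),len(u)
np.set_printoptions(precision=1,suppress=True)
# felt grey
for n,d,b in(("s",s,(310,150,352,180)),("t",t,(375,170,408,205))):
    m=msk(d,b,lambda h,S,v:(S<60)&(v>60)); c=big(m); r=cv2.minAreaRect(c); print(n,"felt",r,plane(d,*r[0],6.5), [plane(d,*p,6.5)[:2] for p in cv2.boxPoints(r)])
# tray corners
P=lambda L,k,u,v:[(a/k+u,b/k+v) for a,b in L]
S=P([(455,263),(594,318),(428,532),(273,466)],6,249.6,109.6)
T=P([(731,222),(711,324),(497,278),(519,179)],4,219.6,119.6)
for a,b in zip(S,T): print("tray",plane(s,*a,14),plane(t,*b,14))
for nm,a,b in(("posttop",(249,53),(668,79)),("ptip",(318,183),(649,137)),("collar",(253,163),(656,96))):
    print(nm,tri(s,P([a],6,249.6,109.6)[0],t,P([b],4,219.6,119.6)[0]))
# plaque
for n,d,b in(("s",s,(308,240,344,267)),("t",t,(280,198,300,224))):
    m=msk(d,b,lambda h,S,v:(v<70)); c=cen(m);print(n,"robe",c,plane(d,*c[0],20))
    hsv=cv2.cvtColor(d['pixels'],cv2.COLOR_RGB2HSV); print(hsv[b[1]:b[3]:3,b[0]:b[2]:3,0].tolist() if 0 else '')
Sp=P([(303,225),(418,271),(452,210),(343,165)],5,249.6,209.6)
Tp=P([(260,321),(312,326),(300,408),(249,402)],4,219.6,119.6)
print("pl side",[plane(s,*p,8)[:2] for p in Sp],np.mean([plane(s,*p,8)[:2] for p in Sp],0)); print("pl top",[plane(t,*p,8)[:2] for p in Tp],np.mean([plane(t,*p,8)[:2] for p in Tp],0))
print("head",tri(s,P([(337,187)],5,249.6,209.6)[0],t,P([(282,333)],4,219.6,119.6)[0]))
print("headz",plane(s,*P([(337,187)],5,249.6,209.6)[0],14.5),plane(t,*P([(282,333)],4,219.6,119.6)[0],14.5))
# loupe
for nm,a,b,z in(("lens",(120,352),(105,249),41),("handleend",(370,487),(61,418),40),("ferr",(184,389),(92,295),42)):
    a=P([a],5,249.6,209.6)[0];b=P([b],4,219.6,119.6)[0]
    print(nm,tri(s,a,t,b),plane(s,*a,z),plane(t,*b,z))
E
```

```text
s felt ((331.4310302734375, 164.1724090576172), (23.95469856262207, 10.39893913269043), 21.801410675048828) [ 580.5 -263.9    6.5] [array([ 620.4, -249.3]), array([ 622. , -298.1]), array([ 540.5, -278.5]), array([ 540.7, -230.9])]
t felt ((390.0796813964844, 186.12203979492188), (15.656795501708984, 22.970169067382812), 11.888657569885254) [ 579.2 -260.2    6.5] [array([ 546.6, -225.5]), array([ 623.5, -243.1]), array([ 611.9, -294.9]), array([ 535.1, -277.1])]
tray [ 611.7 -300.2   14. ] [ 615.5 -301.4   14. ]
tray [ 527.5 -280.    14. ] [ 528.8 -282.4   14. ]
tray [ 567.4 -101.4   14. ] [ 569.5 -102.6   14. ]
tray [ 656.4 -121.9   14. ] [ 654.2 -122.4   14. ]
posttop (array([ 699.8, -226.3,  190.5]), np.float64(0.31141769007384723))
ptip (array([ 665.8, -220.3,  121.5]), np.float64(5.277804156052192))
collar (array([ 700.9, -226.4,  120.5]), np.float64(1.565400834021565))
s robe (array([325.7, 252.9]), 51) [495.6  93.1  20. ]

t robe (array([290.5, 210.1]), 24) [499.2  78.2  20. ]

pl side [array([536.4, 102.5]), array([468.5, 113. ]), array([461.7,  68.7]), array([527.6,  56.8])] [498.6  85.3]
pl top [array([535.3,  99. ]), array([530.7,  54.8]), array([461. ,  65.2]), array([466.4, 108.5])] [498.4  81.9]
head (array([524.1,  79.7,  18. ]), np.float64(0.172811210038643))
headz [524.9  77.1  14.5] [524.3  79.9  14.5]
lens (array([593.7, 226.6,  39.1]), np.float64(0.7534070706547088)) [592.8 227.7  41. ] [593.9 226.4  41. ]
handleend (array([452.1, 262.5,  38.8]), np.float64(1.1258563817785638)) [451.4 263.1  40. ] [452.6 262.3  40. ]
ferr (array([555.4, 237.4,  39. ]), np.float64(0.0006838117093890098)) [554.7 239.1  42. ] [555.1 236.9  42. ]
```

```bash
python3 - <<'E'
from h import *
s=cam("side"); t=cam("top")
np.set_printoptions(precision=1,suppress=True)
print("brush",plane(s,383/5+249.6,297/5+209.6,8),plane(t,220/4+219.6,386/4+119.6,8))
print("purple", [plane(t,a/4+219.6,b/4+119.6,8) for a,b in((363,285),(397,362))])
print("dish",plane(t,331,242,10),"fig",plane(t,302,140,20))
P=np.array([700.2,-226.3]); x=np.array([np.cos(np.radians(-12.9)),np.sin(np.radians(-12.9))])
for z in(100,110,120,125,130): print(z,proj(s,[*(P-39*x),z]),proj(t,[*(P-39*x),z]),proj(s,[*P,z]),"tip seen s",318/6+249.6,183/6+109.6,"t",649/4+219.6,137/4+119.6)
E
```

```text
brush [481.7 134.6   8. ] [480.2 133.1   8. ]
purple [array([565.3,  11.2,   8. ]), array([499.3, -17.2,   8. ])]
dish [391.3 -57.2  10. ] fig [739.1  38.3  20. ]
100 [302.7 146.1] [380.4 157.1] [291.9 141.9] tip seen s 302.6 140.1 t 381.85 153.85
110 [302.7 143.6] [380.7 156.5] [291.8 139.4] tip seen s 302.6 140.1 t 381.85 153.85
120 [302.6 141.1] [381.1 155.9] [291.7 136.9] tip seen s 302.6 140.1 t 381.85 153.85
125 [302.6 139.8] [381.3 155.6] [291.7 135.6] tip seen s 302.6 140.1 t 381.85 153.85
130 [302.6 138.5] [381.5 155.3] [291.6 134.4] tip seen s 302.6 140.1 t 381.85 153.85
```

Request:
move_arm --moves '[{"tx":15,"ty":-36,"yaw":2},{"tx":15,"ty":-36,"yaw":2},{"tx":15,"ty":-36,"yaw":2},{"tx":15,"ty":-36,"yaw":2},{"tx":15,"ty":-36,"yaw":2},{"tx":15,"ty":-36,"yaw":2},{"tx":15,"ty":-36,"yaw":2},{"tx":15,"ty":-36,"yaw":2},{"tx":15,"ty":-36,"yaw":1},{"tx":15,"ty":-36}]' --grip 0.55

```text
schema error: expected keys tx, ty, tz, yaw
```

Request:
move_arm --moves '[{"tx":15,"ty":-36,"tz":0,"yaw":2},{"tx":15,"ty":-36,"tz":0,"yaw":2},{"tx":15,"ty":-36,"tz":0,"yaw":2},{"tx":15,"ty":-36,"tz":0,"yaw":2},{"tx":15,"ty":-36,"tz":0,"yaw":2},{"tx":15,"ty":-36,"tz":0,"yaw":2},{"tx":15,"ty":-36,"tz":0,"yaw":2},{"tx":15,"ty":-36,"tz":0,"yaw":2},{"tx":15,"ty":-36,"tz":0,"yaw":1},{"tx":15,"ty":-36,"tz":0,"yaw":0}]' --grip 0.55

```text
time_s: 1.23
position: [436.0, 215.7, 250.7]
tool_rot: [0.066, 0.998, 0.004, -0.001]
contact_force: [0.3, -0.3, -0.1]
width: 46.8
```

Request:
move_arm --moves '[{"tx":15,"ty":-33,"tz":-10,"yaw":-1},{"tx":15,"ty":-33,"tz":-20,"yaw":0},{"tx":14,"ty":-32,"tz":-25,"yaw":0},{"tx":8,"ty":-20,"tz":-25,"yaw":0},{"tx":4,"ty":-10,"tz":-25,"yaw":0},{"tx":0,"ty":0,"tz":-25,"yaw":0},{"tx":0,"ty":0,"tz":-15,"yaw":0},{"tx":0,"ty":0,"tz":-10,"yaw":0},{"tx":0,"ty":0,"tz":0,"yaw":0},{"tx":0,"ty":0,"tz":0,"yaw":0}]'

```text
time_s: 2.07
position: [499.2, 71.3, 95.6]
tool_rot: [0.084, 0.996, 0.004, 0.006]
contact_force: [-0.3, 0.8, 0.5]
width: 47.0
```

Request:
move_arm --moves '[{"tx":-3,"ty":7,"tz":-5,"yaw":0.5},{"tx":-2,"ty":5,"tz":-10,"yaw":0},{"tx":0,"ty":1,"tz":-10,"yaw":0},{"tx":0,"ty":0,"tz":-8,"yaw":0},{"tx":0,"ty":0,"tz":-4,"yaw":0},{"tx":0,"ty":0,"tz":0,"yaw":0},{"tx":0,"ty":0,"tz":0,"yaw":0},{"tx":0,"ty":0,"tz":0,"yaw":0},{"tx":0,"ty":0,"tz":0,"yaw":0},{"tx":0,"ty":0,"tz":0,"yaw":0}]'

```text
time_s: 2.9
position: [496.0, 88.7, 58.4]
tool_rot: [0.078, 0.997, 0.006, 0.009]
contact_force: [-0.0, 0.1, -0.3]
width: 46.9
```

```bash
python3 - <<'E'
from h import *
s=cam("side","pics/side1.png"); t=cam("top")
crop(s,270,190,390,290,6,"pics/s1.png"); crop(t,240,160,340,250,6,"pics/t1.png")
E
```

```text
(no output)
```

View pics/s1.png

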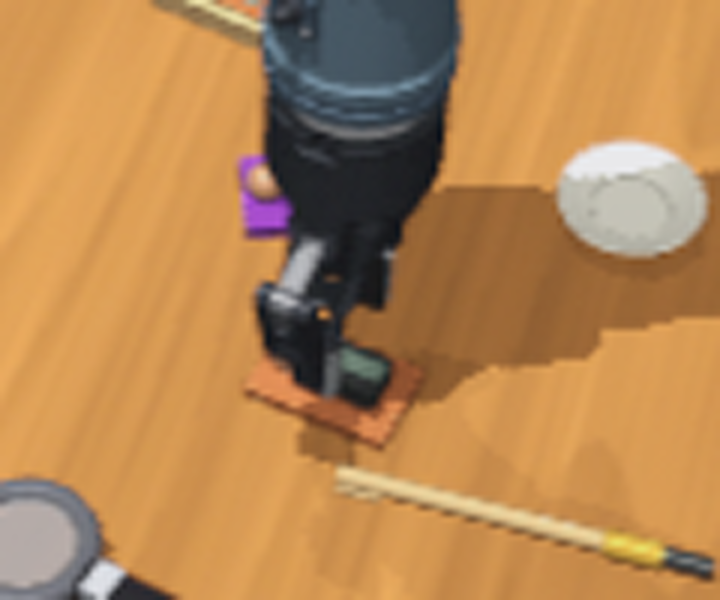

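View pics/t1.png

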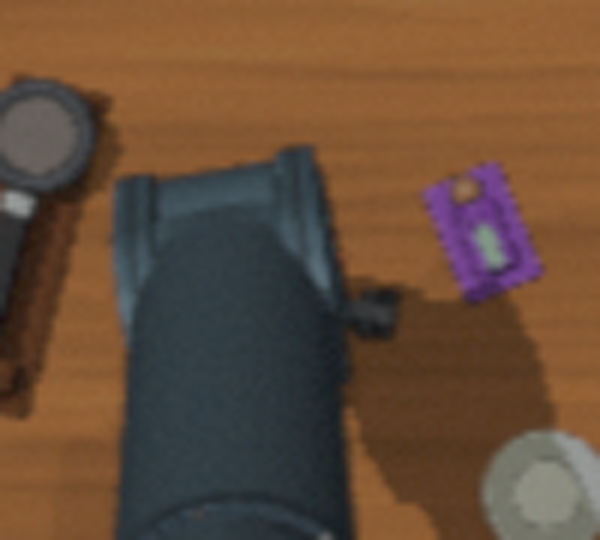

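The side view shows the plaque at (333,395) in the crop, with the fingers straddling the robe. The brush tip at (345,478) is clear of them. I descend from here.

Request:
move_arm --moves '[{"tx":-1,"ty":-4,"tz":-6,"yaw":0},{"tx":0,"ty":0,"tz":-8,"yaw":0},{"tx":0,"ty":0,"tz":-7,"yaw":0},{"tx":0,"ty":0,"tz":-4,"yaw":0},{"tx":0,"ty":0,"tz":-2,"yaw":0},{"tx":0,"ty":0,"tz":0,"yaw":0},{"tx":0,"ty":0,"tz":0,"yaw":0},{"tx":0,"ty":0,"tz":0,"yaw":0},{"tx":0,"ty":0,"tz":0,"yaw":0},{"tx":0,"ty":0,"tz":0,"yaw":0}]'

```text
time_s: 3.83
position: [494.8, 84.0, 28.2]
tool_rot: [0.078, 0.997, 0.006, 0.009]
contact_force: [0.2, 0.3, 0.3]
width: 46.6
```

Request:
move_arm --moves '[{"tx":0,"ty":0,"tz":1.5,"yaw":0},{"tx":0,"ty":0,"tz":0,"yaw":0},{"tx":0,"ty":0,"tz":0,"yaw":0},{"tx":0,"ty":0,"tz":0,"yaw":0},{"tx":0,"ty":0,"tz":0,"yaw":0},{"tx":0,"ty":0,"tz":0,"yaw":0},{"tx":0,"ty":0,"tz":0,"yaw":0},{"tx":0,"ty":0,"tz":0,"yaw":0},{"tx":0,"ty":0,"tz":0,"yaw":0},{"tx":0,"ty":0,"tz":0,"yaw":0}]' --grip 0

```text
time_s: 4.67
position: [495.0, 84.1, 30.5]
tool_rot: [0.078, 0.997, 0.006, 0.009]
contact_force: [-0.0, -0.2, 0.8]
width: 22.4
```

Request:
move_arm --moves '[{"tx":0,"ty":0,"tz":5,"yaw":0},{"tx":0,"ty":0,"tz":10,"yaw":0},{"tx":0,"ty":0,"tz":15,"yaw":0},{"tx":0,"ty":0,"tz":20,"yaw":0},{"tx":0,"ty":0,"tz":20,"yaw":0},{"tx":0,"ty":0,"tz":10,"yaw":0},{"tx":0,"ty":0,"tz":5,"yaw":0},{"tx":0,"ty":0,"tz":0,"yaw":0},{"tx":0,"ty":0,"tz":0,"yaw":0},{"tx":0,"ty":0,"tz":0,"yaw":0}]'

```text
time_s: 5.5
position: [494.1, 83.8, 123.6]
tool_rot: [0.078, 0.997, 0.006, 0.009]
contact_force: [0.3, 0.1, -1.2]
width: 22.4
```

```bash
python3 - <<'E'
from h import *
s=cam("side")
crop(s,270,170,390,270,6,"pics/s2.png")
E
```

```text
(no output)
```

View pics/s2.png

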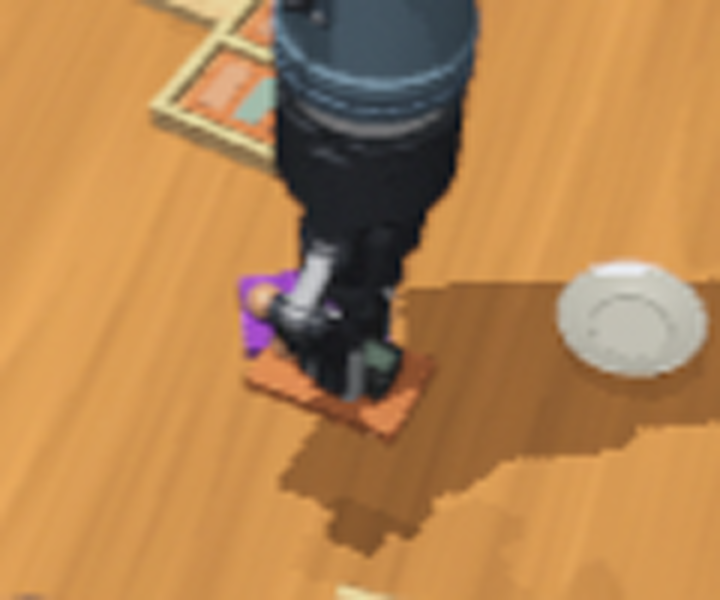

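Request:
move_arm --moves '[{"tx":4,"ty":-15,"tz":0,"yaw":-0.5},{"tx":8,"ty":-30,"tz":0,"yaw":-0.5},{"tx":9,"ty":-36,"tz":0,"yaw":-0.5},{"tx":9,"ty":-36,"tz":0,"yaw":-0.5},{"tx":9,"ty":-36,"tz":0,"yaw":-0.5},{"tx":9,"ty":-36,"tz":0,"yaw":-0.5},{"tx":9,"ty":-36,"tz":0,"yaw":-0.5},{"tx":8,"ty":-30,"tz":0,"yaw":-0.4},{"tx":5,"ty":-20,"tz":0,"yaw":0},{"tx":2,"ty":-10,"tz":0,"yaw":0}]'

```text
time_s: 6.38
position: [560.4, -208.9, 114.4]
tool_rot: [0.107, 0.994, 0.007, 0.001]
contact_force: [0.2, 0.2, -1.3]
width: 22.5
```

Request:
move_arm --moves '[{"tx":0,"ty":0,"tz":0,"yaw":0},{"tx":0,"ty":0,"tz":0,"yaw":0},{"tx":0,"ty":0,"tz":0,"yaw":0},{"tx":0,"ty":0,"tz":0,"yaw":0},{"tx":0,"ty":0,"tz":0,"yaw":0},{"tx":0,"ty":0,"tz":0,"yaw":0},{"tx":0,"ty":0,"tz":0,"yaw":0},{"tx":0,"ty":0,"tz":0,"yaw":0},{"tx":0,"ty":0,"tz":0,"yaw":0},{"tx":0,"ty":0,"tz":0,"yaw":0}]'

```text
time_s: 7.22
position: [558.9, -200.6, 111.8]
tool_rot: [0.104, 0.995, 0.009, -0.002]
contact_force: [0.6, 0.7, -0.1]
width: 22.6
```

Request:
move_arm --moves '[{"tx":3,"ty":-10,"tz":0,"yaw":-0.5},{"tx":4,"ty":-16,"tz":0,"yaw":-0.5},{"tx":4,"ty":-14,"tz":0,"yaw":0},{"tx":3,"ty":-9,"tz":0,"yaw":0},{"tx":1,"ty":-5,"tz":0,"yaw":0},{"tx":0,"ty":0,"tz":0,"yaw":0},{"tx":0,"ty":0,"tz":0,"yaw":0},{"tx":0,"ty":0,"tz":0,"yaw":0},{"tx":0,"ty":0,"tz":0,"yaw":0},{"tx":0,"ty":0,"tz":0,"yaw":0}]'

```text
time_s: 8.05
position: [574.5, -258.4, 111.8]
tool_rot: [0.113, 0.994, 0.009, -0.002]
contact_force: [0.1, -0.5, -1.4]
width: 22.2
```

```bash
python3 - <<'E'
from h import *
s=cam("side"); t=cam("top")
crop(s,270,100,390,200,6,"pics/s3.png"); crop(t,340,130,440,230,6,"pics/t3.png")
o=ctrl.observe();print(o['position'],o['tool_rot'],o['q'])
E
```

```text
[ 574.61463768 -258.34284019  111.80196203] [ 0.11314047  0.99353514  0.00917465 -0.0017283 ] [ 0.27289276  0.67684907  0.12370289  1.68479514 -0.13205073  0.79608989
  1.80687128]
```

View pics/s3.png

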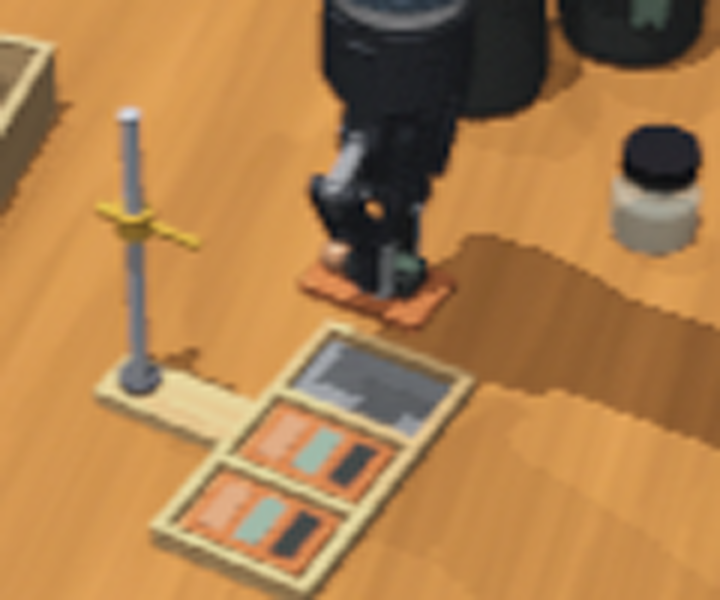

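View pics/t3.png

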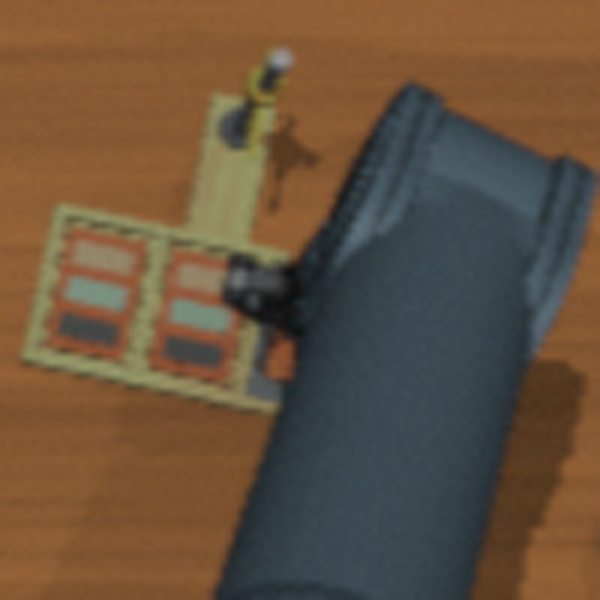

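The plaque is held at (378,285) in the side crop, aligned with the felt compartment below it at (380,385). I lower it now.

Request:
move_arm --moves '[{"tx":0,"ty":-1,"tz":-6,"yaw":0},{"tx":0,"ty":0,"tz":-12,"yaw":0},{"tx":0,"ty":0,"tz":-14,"yaw":0},{"tx":0,"ty":0,"tz":-14,"yaw":0},{"tx":0,"ty":0,"tz":-8,"yaw":0},{"tx":0,"ty":0,"tz":-4,"yaw":0},{"tx":0,"ty":0,"tz":0,"yaw":0},{"tx":0,"ty":0,"tz":0,"yaw":0},{"tx":0,"ty":0,"tz":0,"yaw":0},{"tx":0,"ty":0,"tz":0,"yaw":0}]'

```text
time_s: 8.98
position: [574.3, -257.7, 47.8]
tool_rot: [0.112, 0.994, 0.01, -0.002]
contact_force: [1.2, 0.3, -0.9]
width: 22.5
```

```bash
python3 - <<'E'
from h import *
s=cam("side")
crop(s,300,130,372,190,10,"pics/s4.png")
E
```

```text
(no output)
```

View pics/s4.png

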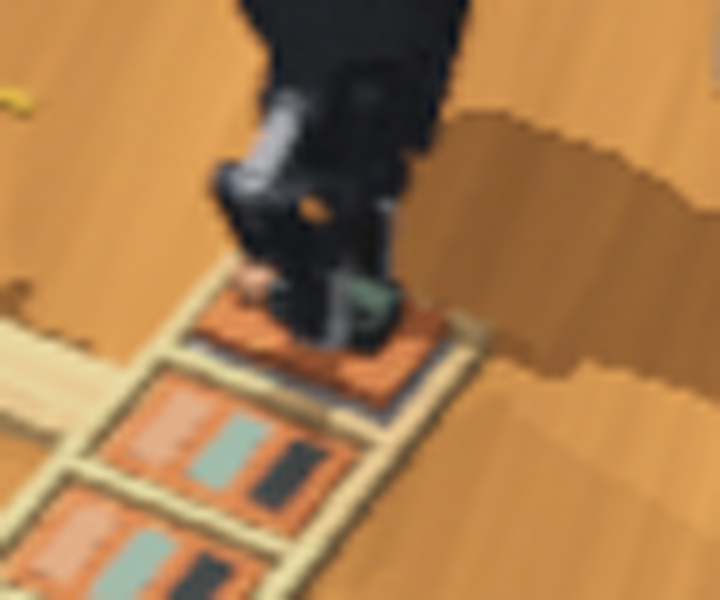

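The plaque sits over the compartment (crop 190–450 × 290–410), with an even margin and the felt edge visible. I lower it the last 10 mm.

Request:
move_arm --moves '[{"tx":0.5,"ty":-1.5,"tz":-2,"yaw":0},{"tx":0,"ty":0,"tz":-2.5,"yaw":0},{"tx":0,"ty":0,"tz":-2,"yaw":0},{"tx":0,"ty":0,"tz":-1.5,"yaw":0},{"tx":0,"ty":0,"tz":-1,"yaw":0},{"tx":0,"ty":0,"tz":0,"yaw":0},{"tx":0,"ty":0,"tz":0,"yaw":0},{"tx":0,"ty":0,"tz":0,"yaw":0},{"tx":0,"ty":0,"tz":0,"yaw":0},{"tx":0,"ty":0,"tz":0,"yaw":0}]'

```text
time_s: 9.87
position: [576.0, -260.0, 39.6]
tool_rot: [0.112, 0.994, 0.009, -0.001]
contact_force: [0.3, -0.1, -1.3]
width: 22.3
```

Request:
move_arm --moves '[{"tx":0,"ty":0,"tz":-1.2,"yaw":0},{"tx":0,"ty":0,"tz":-1,"yaw":0},{"tx":0,"ty":0,"tz":-0.5,"yaw":0},{"tx":0,"ty":0,"tz":0,"yaw":0},{"tx":0,"ty":0,"tz":0,"yaw":0},{"tx":0,"ty":0,"tz":0,"yaw":0},{"tx":0,"ty":0,"tz":0,"yaw":0},{"tx":0,"ty":0,"tz":0,"yaw":0},{"tx":0,"ty":0,"tz":0,"yaw":0},{"tx":0,"ty":0,"tz":0,"yaw":0}]'

```text
time_s: 10.7
position: [576.3, -260.1, 37.8]
tool_rot: [0.112, 0.994, 0.009, -0.0]
contact_force: [-1.1, 0.2, 0.3]
width: 22.5
```

Request:
move_arm --moves '[{"tx":-0.5,"ty":0,"tz":-0.8,"yaw":0},{"tx":0,"ty":0,"tz":-0.4,"yaw":0},{"tx":0,"ty":0,"tz":0,"yaw":0},{"tx":0,"ty":0,"tz":0,"yaw":0},{"tx":0,"ty":0,"tz":0,"yaw":0},{"tx":0,"ty":0,"tz":0,"yaw":0},{"tx":0,"ty":0,"tz":0,"yaw":0},{"tx":0,"ty":0,"tz":0,"yaw":0},{"tx":0,"ty":0,"tz":0,"yaw":0},{"tx":0,"ty":0,"tz":0,"yaw":0}]'

```text
time_s: 11.53
position: [576.2, -260.1, 37.6]
tool_rot: [0.112, 0.994, 0.009, 0.0]
contact_force: [-1.4, -0.2, 2.0]
width: 22.1
```

Request:
move_arm --moves '[{"tx":0,"ty":0,"tz":0,"yaw":0},{"tx":0,"ty":0,"tz":0,"yaw":0},{"tx":0,"ty":0,"tz":0,"yaw":0},{"tx":0,"ty":0,"tz":0,"yaw":0},{"tx":0,"ty":0,"tz":0,"yaw":0},{"tx":0,"ty":0,"tz":0,"yaw":0},{"tx":0,"ty":0,"tz":0,"yaw":0},{"tx":0,"ty":0,"tz":0,"yaw":0},{"tx":0,"ty":0,"tz":0,"yaw":0},{"tx":0,"ty":0,"tz":0,"yaw":0}]' --grip 0.55

```text
time_s: 12.37
position: [576.4, -260.3, 36.9]
tool_rot: [0.112, 0.994, 0.009, 0.0]
contact_force: [0.1, -0.4, 0.7]
width: 47.0
```

Request:
move_arm --moves '[{"tx":0,"ty":0,"tz":5,"yaw":0},{"tx":0,"ty":0,"tz":10,"yaw":0},{"tx":0,"ty":0,"tz":20,"yaw":0},{"tx":0,"ty":0,"tz":25,"yaw":0},{"tx":0,"ty":0,"tz":25,"yaw":0},{"tx":0,"ty":0,"tz":25,"yaw":0},{"tx":-4,"ty":10,"tz":15,"yaw":0},{"tx":-4,"ty":20,"tz":0,"yaw":0},{"tx":-5,"ty":36,"tz":0,"yaw":0},{"tx":-5,"ty":36,"tz":0,"yaw":0}]'

```text
time_s: 13.2
position: [557.1, -166.6, 176.3]
tool_rot: [0.12, 0.993, 0.005, 0.005]
contact_force: [-0.2, 0.7, 0.3]
width: 47.3
```

Request:
move_arm --moves '[{"tx":-5,"ty":36,"tz":0,"yaw":0},{"tx":-5,"ty":36,"tz":0,"yaw":0},{"tx":-5,"ty":36,"tz":0,"yaw":0},{"tx":-5,"ty":36,"tz":0,"yaw":0},{"tx":-5,"ty":36,"tz":0,"yaw":0},{"tx":-5,"ty":36,"tz":0,"yaw":0},{"tx":-5,"ty":36,"tz":0,"yaw":0},{"tx":0,"ty":36,"tz":0,"yaw":0},{"tx":0,"ty":30,"tz":0,"yaw":0},{"tx":0,"ty":20,"tz":0,"yaw":0}]'

```text
time_s: 14.03
position: [518.4, 189.1, 188.9]
tool_rot: [0.12, 0.993, 0.008, 0.012]
contact_force: [0.0, 0.1, 0.7]
width: 46.9
```

```bash
python3 - <<'E'
from h import *
s=cam("side"); t=cam("top")
crop(s,260,105,380,205,6,"pics/s5.png"); crop(t,340,130,440,230,6,"pics/t5.png")
o=ctrl.observe();print(o['time_s'],o['position'],o['tool_rot'])
E
```

```text
14.1333 [518.4033649  190.81734797 188.96974622] [0.11815088 0.99288859 0.00874298 0.0116699 ]
```

View pics/s5.png

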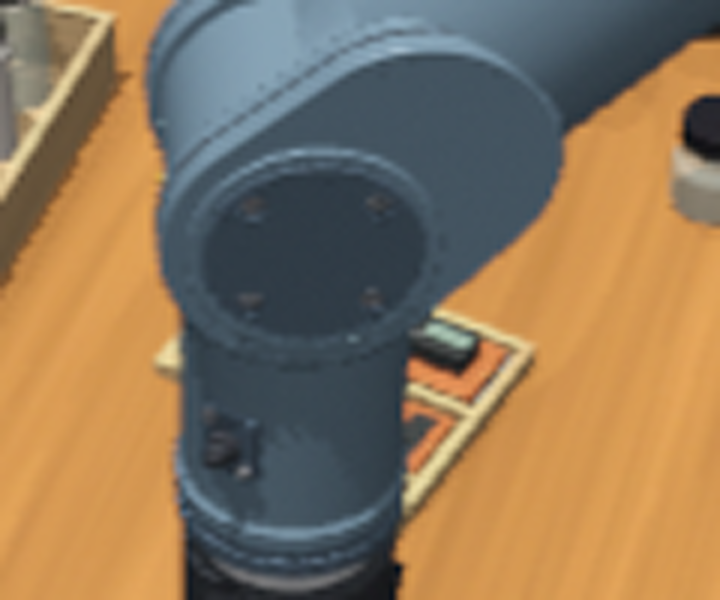

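View pics/t5.png

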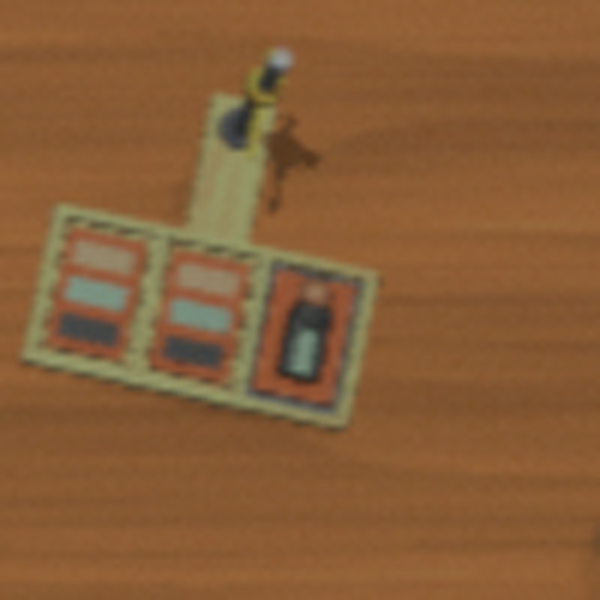

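The top view shows the plaque centred in the felt compartment at (305,340), square to it, with the head up towards the post. Next is the loupe.

Request:
move_arm --moves '[{"tx":0,"ty":10,"tz":-10,"yaw":-0.7},{"tx":1,"ty":14,"tz":-20,"yaw":0},{"tx":1,"ty":14,"tz":-20,"yaw":0},{"tx":0,"ty":8,"tz":-20,"yaw":0},{"tx":0,"ty":4,"tz":-18,"yaw":0},{"tx":0,"ty":0,"tz":-12,"yaw":0},{"tx":0,"ty":0,"tz":-6,"yaw":0},{"tx":0,"ty":0,"tz":0,"yaw":0},{"tx":0,"ty":0,"tz":0,"yaw":0},{"tx":0,"ty":0,"tz":0,"yaw":0}]'

```text
time_s: 14.97
position: [525.3, 237.3, 87.5]
tool_rot: [0.128, 0.992, 0.01, 0.017]
contact_force: [0.2, -0.1, 0.1]
width: 47.0
```

Request:
move_arm --moves '[{"tx":-3,"ty":5,"tz":-3,"yaw":0.4},{"tx":-1,"ty":2,"tz":-8,"yaw":0},{"tx":0,"ty":0,"tz":-8,"yaw":0},{"tx":0,"ty":0,"tz":-4,"yaw":0},{"tx":0,"ty":0,"tz":0,"yaw":0},{"tx":0,"ty":0,"tz":0,"yaw":0},{"tx":0,"ty":0,"tz":0,"yaw":0},{"tx":0,"ty":0,"tz":0,"yaw":0},{"tx":0,"ty":0,"tz":0,"yaw":0},{"tx":0,"ty":0,"tz":0,"yaw":0}]'

```text
time_s: 15.8
position: [522.9, 244.8, 65.0]
tool_rot: [0.124, 0.992, 0.011, 0.019]
contact_force: [-0.5, -0.2, 0.1]
width: 47.1
```

```bash
python3 - <<'E'
from h import *
s=cam("side"); t=cam("top")
crop(s,240,230,360,330,6,"pics/s6.png"); crop(t,200,130,300,230,6,"pics/t6.png")
o=ctrl.observe();print(o['time_s'],o['position'],o['tool_rot'],proj(s,[520.8,245.1,37]))
E
```

```text
15.9 [522.92393508 244.78311503  65.06691179] [0.12442199 0.99197944 0.01096654 0.01938295] [298.63804156 294.01130127]
```

View pics/s6.png

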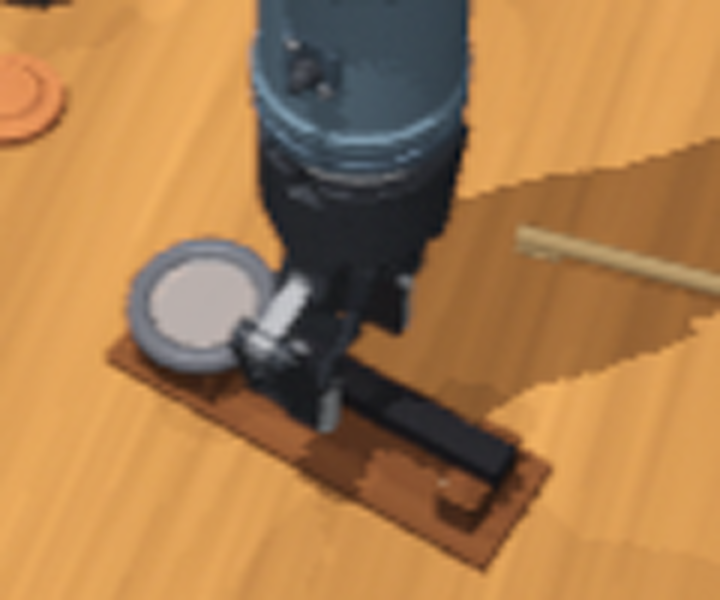

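View pics/t6.png

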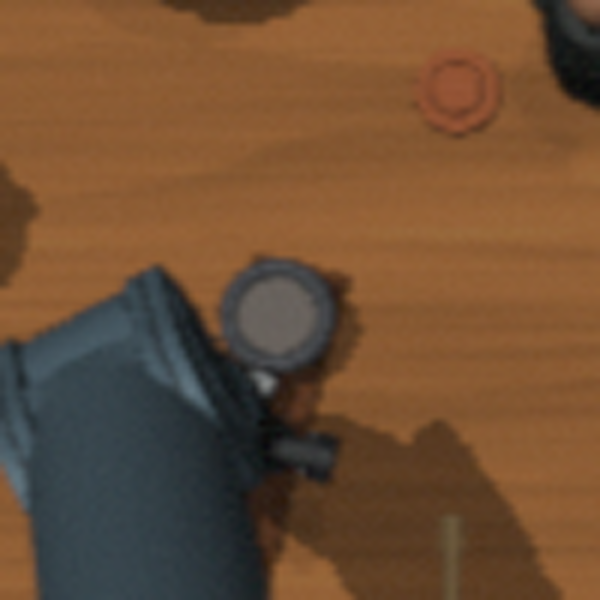

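The fingers straddle the handle, which passes between them at about (340,370) in the side crop. I lower to the handle's height.

Request:
move_arm --moves '[{"tx":-1.5,"ty":0,"tz":-6,"yaw":0},{"tx":0,"ty":0,"tz":-9,"yaw":0},{"tx":0,"ty":0,"tz":-7,"yaw":0},{"tx":0,"ty":0,"tz":-4,"yaw":0},{"tx":0,"ty":0,"tz":-2,"yaw":0},{"tx":0,"ty":0,"tz":0,"yaw":0},{"tx":0,"ty":0,"tz":0,"yaw":0},{"tx":0,"ty":0,"tz":0,"yaw":0},{"tx":0,"ty":0,"tz":0,"yaw":0},{"tx":0,"ty":0,"tz":0,"yaw":0}]'

```text
time_s: 16.73
position: [520.9, 244.5, 33.4]
tool_rot: [0.124, 0.992, 0.011, 0.019]
contact_force: [1.0, 0.3, -0.5]
width: 46.9
```

Request:
move_arm --moves '[{"tx":0,"ty":0.5,"tz":3,"yaw":0},{"tx":0,"ty":0,"tz":0,"yaw":0},{"tx":0,"ty":0,"tz":0,"yaw":0},{"tx":0,"ty":0,"tz":0,"yaw":0},{"tx":0,"ty":0,"tz":0,"yaw":0},{"tx":0,"ty":0,"tz":0,"yaw":0},{"tx":0,"ty":0,"tz":0,"yaw":0},{"tx":0,"ty":0,"tz":0,"yaw":0},{"tx":0,"ty":0,"tz":0,"yaw":0},{"tx":0,"ty":0,"tz":0,"yaw":0}]' --grip 0

```text
time_s: 17.57
position: [521.1, 245.2, 37.4]
tool_rot: [0.124, 0.992, 0.011, 0.019]
contact_force: [-0.0, 0.3, -0.3]
width: 14.7
```

Request:
move_arm --moves '[{"tx":0,"ty":0,"tz":2,"yaw":0},{"tx":0,"ty":0,"tz":4,"yaw":0},{"tx":0,"ty":0,"tz":8,"yaw":0},{"tx":0,"ty":0,"tz":12,"yaw":0},{"tx":0,"ty":0,"tz":16,"yaw":0},{"tx":0,"ty":0,"tz":18,"yaw":0},{"tx":0,"ty":0,"tz":12,"yaw":0},{"tx":0,"ty":0,"tz":6,"yaw":0},{"tx":0,"ty":0,"tz":0,"yaw":0},{"tx":0,"ty":0,"tz":0,"yaw":0}]'

```text
time_s: 18.4
position: [520.9, 245.0, 124.7]
tool_rot: [0.125, 0.992, 0.012, 0.02]
contact_force: [0.0, -0.3, -1.1]
width: 14.9
```

```bash
python3 - <<'E'
from h import *
s=cam("side"); t=cam("top")
crop(s,240,220,360,320,6,"pics/s7.png")
o=ctrl.observe();print(o['time_s'],o['position'],o['tool_rot'],o['torque'])
E
```

```text
18.5 [520.56571455 244.82010931 123.88791361] [0.12457838 0.99195352 0.01118533 0.01957902] [ 0.01292429  0.07657242 -0.03695078]
```

View pics/s7.png

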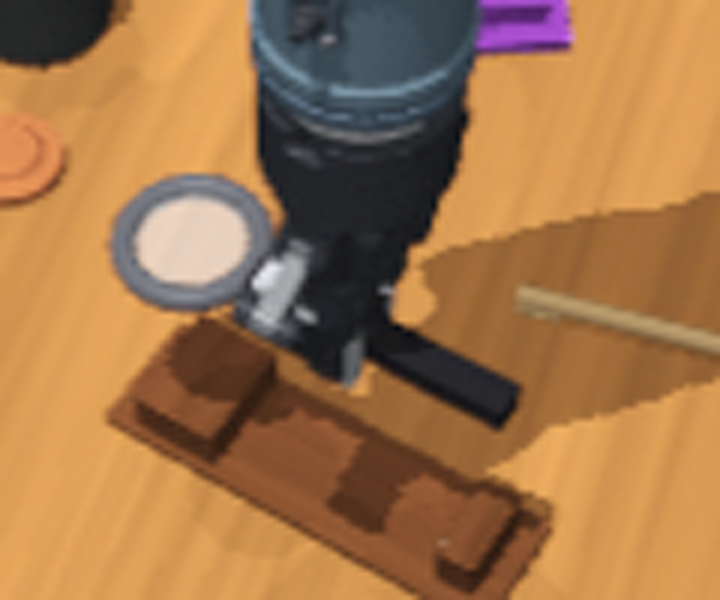

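The loupe is clear of its rest: lens at (190,240) in the crop, both rest blocks bare. Before moving it across, I measure the laid plaque and the pointer.

```bash
python3 - <<'E'
from h import *
s=cam("side"); t=cam("top")
crop(s,280,115,352,175,10,"pics/s8.png"); crop(t,370,130,420,210,7.5,"pics/t8.png")
E
```

```text
(no output)
```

View pics/s8.png

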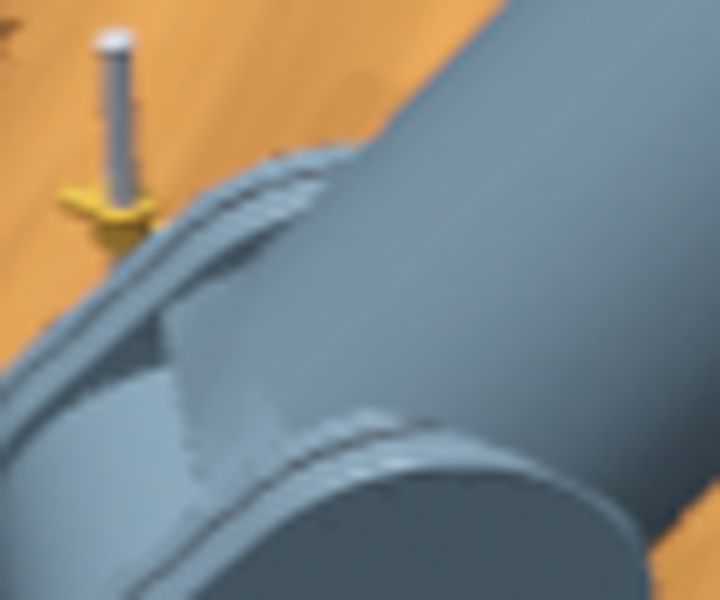

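View pics/t8.png

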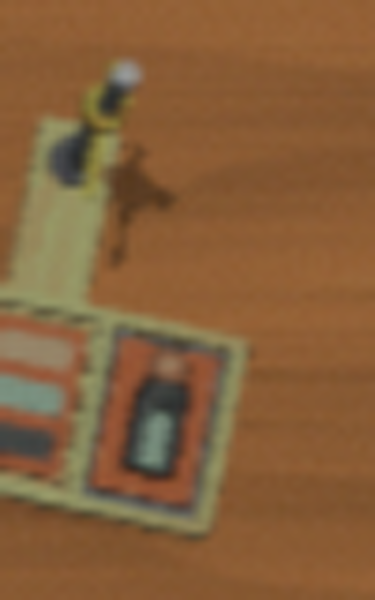

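```bash
python3 - <<'E'
from h import *
np.set_printoptions(precision=1,suppress=True)
t=cam("top"); s=cam("side")
print("plaque",plane(t,390.9,185.6,14.5),[plane(t,370-.4+a/7.5,130-.4+b/7.5,14.5)[:2] for a,b in((120,325),(228,352),(200,512),(92,490))])
im=cv2.cvtColor(cv2.imread("pics/side0.png"),cv2.COLOR_BGR2HSV).astype(int)
m=(im[...,0]>21)&(im[...,0]<30)&(im[...,1]>150)&(im[...,2]>60)
sub=m[128:146,284:306]; print("\n".join("".join(".#"[x] for x in r) for r in sub.astype(int)))
P=np.array([700.2,-226.3]); a=np.radians(-12.9);x=np.array([np.cos(a),np.sin(a)])
for z in(118,121,124): print(z,[proj(s,[*(P-k*x),z]) for k in(39,30,20,0)],"colbot near",proj(s,[P[0]-5,P[1]+8.5,z-7]),"coltop near",proj(s,[P[0]-5,P[1]+8.5,z+7]),"post top",proj(s,[*P,190]))
E
```

```text
plaque [ 579.9 -261.8   14.5] [array([ 623.4, -244.9]), array([ 610.6, -293.3]), array([ 538. , -278.9]), array([ 548.4, -230.7])]
......................
......................
......................
......................
......................
......................
...##.................
....##....#...........
......###.............
......................
.............#........
................#.....
......................
......................
......................
......................
......................
......................
118 [array([302.6, 141.6]), array([300.1, 140.6]), array([297.3, 139.5]), array([291.8, 137.4])] colbot near [292.5 141.2] coltop near [292.3 137.6] post top [291.  118.6]
121 [array([302.6, 140.8]), array([300.1, 139.9]), array([297.3, 138.8]), array([291.7, 136.6])] colbot near [292.4 140.4] coltop near [292.3 136.9] post top [291.  118.6]
124 [array([302.6, 140.1]), array([300.1, 139.1]), array([297.3, 138. ]), array([291.7, 135.9])] colbot near [292.4 139.7] coltop near [292.3 136.1] post top [291.  118.6]
```

Request:
move_arm --moves '[{"tx":0,"ty":-8,"tz":0,"yaw":0},{"tx":0,"ty":-16,"tz":0,"yaw":0},{"tx":-1,"ty":-24,"tz":0,"yaw":0},{"tx":-1,"ty":-30,"tz":1,"yaw":0},{"tx":-1,"ty":-32,"tz":1,"yaw":0},{"tx":-1,"ty":-32,"tz":1,"yaw":0},{"tx":-1,"ty":-32,"tz":1,"yaw":0},{"tx":-1,"ty":-32,"tz":1,"yaw":0},{"tx":-1,"ty":-32,"tz":1,"yaw":0},{"tx":-1,"ty":-32,"tz":1,"yaw":0}]'

```text
time_s: 19.53
position: [506.5, -31.7, 126.8]
tool_rot: [0.117, 0.993, 0.011, 0.016]
contact_force: [0.6, 0.2, -0.3]
width: 15.2
```

Request:
move_arm --moves '[{"tx":-1,"ty":-30,"tz":1,"yaw":0},{"tx":-1,"ty":-30,"tz":1,"yaw":0},{"tx":-1,"ty":-26,"tz":1,"yaw":0},{"tx":-1,"ty":-22,"tz":1,"yaw":0},{"tx":-1,"ty":-18,"tz":1,"yaw":0},{"tx":0,"ty":-14,"tz":0,"yaw":0},{"tx":0,"ty":-10,"tz":0,"yaw":0},{"tx":0,"ty":-6,"tz":0,"yaw":0},{"tx":0,"ty":0,"tz":0,"yaw":0},{"tx":0,"ty":0,"tz":0,"yaw":0}]'

```text
time_s: 20.37
position: [492.6, -210.8, 129.8]
tool_rot: [0.126, 0.992, 0.008, 0.014]
contact_force: [0.3, 0.8, -0.6]
width: 15.1
```

Request:
move_arm --moves '[{"tx":3,"ty":-6,"tz":-1,"yaw":0},{"tx":4,"ty":-8,"tz":-2,"yaw":0},{"tx":4,"ty":-8,"tz":-2,"yaw":0},{"tx":3,"ty":-6,"tz":-1,"yaw":0},{"tx":1,"ty":-3,"tz":0,"yaw":0},{"tx":0,"ty":0,"tz":0,"yaw":0},{"tx":0,"ty":0,"tz":0,"yaw":0},{"tx":0,"ty":0,"tz":0,"yaw":0},{"tx":0,"ty":0,"tz":0,"yaw":0},{"tx":0,"ty":0,"tz":0,"yaw":0}]'

```text
time_s: 21.2
position: [510.3, -240.3, 122.4]
tool_rot: [0.123, 0.992, 0.01, 0.013]
contact_force: [-0.1, 0.9, -1.1]
width: 15.1
```

```bash
python3 - <<'E'
from h import *
s=cam("side"); t=cam("top")
crop(s,270,100,390,200,6,"pics/s9.png"); crop(t,340,130,440,230,6,"pics/t9.png")
o=ctrl.observe();print(o['time_s'],o['position'],o['tool_rot'])
E
```

```text
21.3 [ 510.34622316 -240.34880775  122.46202746] [0.12290975 0.9922845  0.00962556 0.01311511]
```

View pics/s9.png

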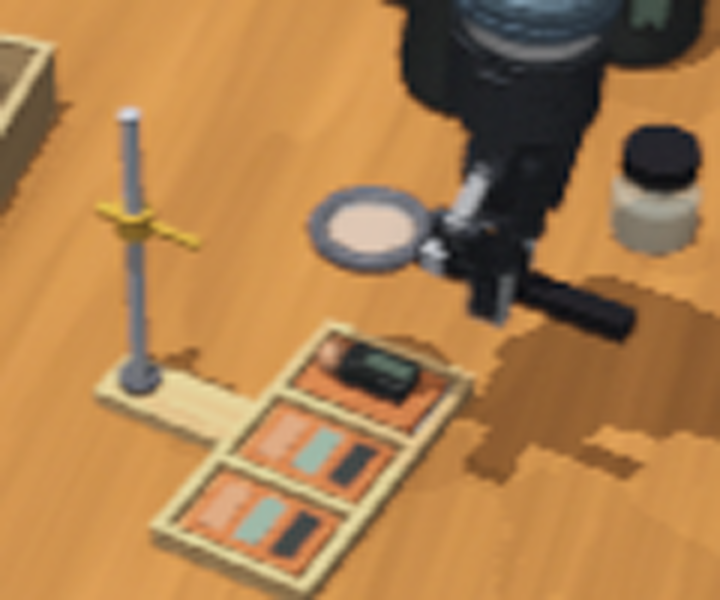

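View pics/t9.png

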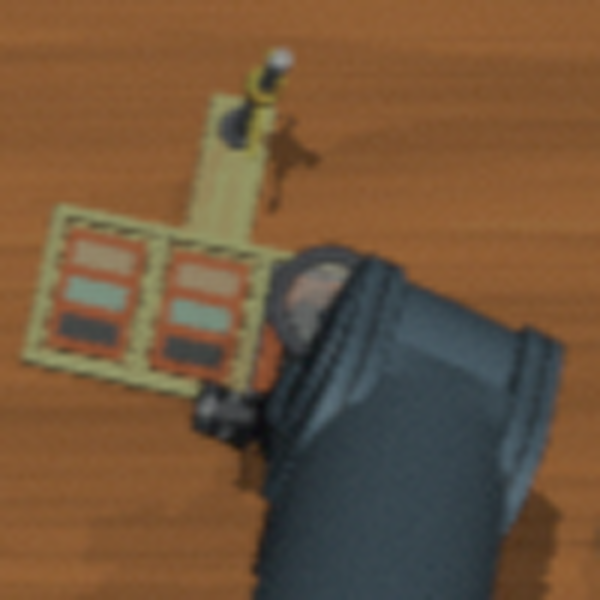

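The loupe hangs level over the tray: lens at (371,228) in the side crop, plaque at (372,378) below it, well clear of the post. I check the lens centre and tilt numerically.

```bash
python3 - <<'E'
from h import *
np.set_printoptions(precision=1,suppress=True)
s=cam("side"); t=cam("top")
# lens disc: inner clear disc, bright pinkish: bounded by dark rim. Use rim grey mask outer contour
hsv=cv2.cvtColor(s['pixels'],cv2.COLOR_RGB2HSV).astype(int)
box=(320,129,346,147); m=((hsv[...,1]<90)); mm=np.zeros_like(m); mm[box[1]:box[3],box[0]:box[2]]=m[box[1]:box[3],box[0]:box[2]]
print("\n".join("".join(".#"[int(x)] for x in r) for r in mm[128:148,318:348]))
for c in((371,227),):
    u,v=270-.4+c[0]/6,100-.4+c[1]/6; print("side@z122",plane(s,u,v,122))
T=np.array([510.35,-240.35,122.46]); yaw=np.radians(-14.4); d=np.array([np.cos(yaw),np.sin(yaw)])
L=np.array([*(T[:2]+74.6*d),122]); print("pred lens",L,"proj s",(proj(s,L)-[269.6,99.6])*6,"proj t",(proj(t,L)-[339.6,129.6])*6)
th=np.linspace(0,2*np.pi,9)[:-1]
print("rim top s",[((proj(s,[L[0]+32*np.cos(a),L[1]+32*np.sin(a),129])-[269.6,99.6])*6).round() for a in th])
print("rim top t",[((proj(t,[L[0]+32*np.cos(a),L[1]+32*np.sin(a),129])-[339.6,129.6])*6).round() for a in th])
e=T[:2]-73.4*d; print("handle end top s",(proj(s,[*e,129])-[269.6,99.6])*6)
print("handle end seen@129",plane(s,269.6+632/6,99.6+312/6,129),e)
E
```

```text
..............................
..............................
..............................
..........#######.............
.......#############..........
......################........
.....##################....#..
....########################..
....########################..
...#########################..
....########################..
....########################..
....########################..
.....#######################..
......######################..
.......##############.######..
.........##########...######..
........................####..
..............................
..............................
side@z122 [ 582.6 -258.7  122. ]
pred lens [ 582.6 -258.9  122. ] proj s [371.2 226.7] proj t [331.4 305.2]
rim top s [array([311., 204.]), array([316., 235.]), array([354., 255.]), array([403., 252.]), array([432., 228.]), array([426., 198.]), array([389., 178.]), array([341., 181.])]
rim top t [array([332., 243.]), array([289., 261.]), array([272., 304.]), array([291., 347.]), array([335., 364.]), array([378., 346.]), array([395., 303.]), array([376., 260.])]
handle end top s [631.7 318.3]
handle end seen@129 [ 440.1 -226.8  129. ] [ 439.3 -222.1]
```

The prediction and the image agree: lens at (582.6, −258.8) against plaque at (579.8, −261.4). I make a small trim and let it settle.

Request:
move_arm --moves '[{"tx":-2,"ty":-2,"tz":0.5,"yaw":0},{"tx":0,"ty":0,"tz":0,"yaw":0},{"tx":0,"ty":0,"tz":0,"yaw":0},{"tx":0,"ty":0,"tz":0,"yaw":0},{"tx":0,"ty":0,"tz":0,"yaw":0},{"tx":0,"ty":0,"tz":0,"yaw":0},{"tx":0,"ty":0,"tz":0,"yaw":0},{"tx":0,"ty":0,"tz":0,"yaw":0},{"tx":0,"ty":0,"tz":0,"yaw":0},{"tx":0,"ty":0,"tz":0,"yaw":0}]'

```text
time_s: 22.23
position: [508.1, -242.6, 123.2]
tool_rot: [0.123, 0.992, 0.01, 0.013]
contact_force: [0.1, 0.9, -0.8]
width: 15.1
```

```bash
python3 - <<'E'
from h import *
s=cam("side","pics/side_end.png")
o=ctrl.observe();print(o['time_s'],o['position'],o['tool_rot'],abs(o['qd']).max(),o['width'])
E
```

```text
22.2833 [ 508.14311248 -242.59232515  123.17748664] [0.12293386 0.99228037 0.00956242 0.01324769] 0.0016315163483912086 15.199848515660054
```

View pics/side_end.png

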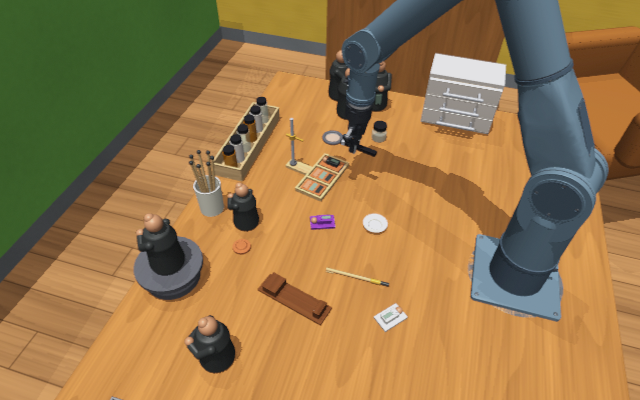

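The loupe is held over the tray at (333,138), its rest at (295,297) is empty, and the bystanders are where they were. The arm is still, so I hand in.

```bash
python3 -c "
from workcell import ctrl
print(ctrl.hand_in())"
```

```text
the job is handed in; nothing more can be done
None
```

I laid the plaque in the felt-lined compartment with its head towards the gauge post and let go. I then took the loupe by its handle and handed in with it held over the plaque, at about 22 s of the 61 s allowed. The hand-in reports no verdict.

**Plaque:** the top view after release showed it centred and square on the felt. I measured its centre at about (580, −261) mm against the felt's (578.5, −260), well inside the limits. I did not measure its flatness directly. On lowering, the upward force showed it touch down at the expected height.

**Loupe:** with the final tool position and the measured grip offset, the lens is at about (580.4, −261.1), so within about 1 mm of the plaque's centre. The last image measurement, before a 3 mm trim, agreed with that same calculation to under 1 mm.
- **Height:** the lens is at about 122.8 mm. My pointer readings ranged from 120.5 to 124 mm; I aimed for 122.5, so the height is well inside the 8 mm limit.
- **Tilt:** the tool's orientation changed by about 0.01 rad between grip and hold, so the loupe should be level. The side view agrees.
- **Stillness:** joint speeds at the end were below 0.002 rad/s.

**Disagreements:** the grip widths read 1–2 mm under the given sizes (22.4 mm for the 24 mm robe, 15 mm for the 16 mm handle). The lens is seen clear of the post and tray in the last pictures. No bystander looked moved.

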